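Load the bottle carousel

TASK

Turn the bottle carousel by its black centre knob until its three empty coloured wells face the front, with the middle, black well at the red line on the base. Then load the three bottles on the bench that have a well of their cap's colour (blue, white and black), each set down upright and fully home in its own well. Leave the carousel in that position, and leave the spare red-capped amber bottle and everything else standing where it is.

Things in the scene. Friction and masses are not known exactly. Their poses are not given: they have to be found in the camera images.
- bottle_blue_mid (a point): centre, half-way up, of the loose bottle of pink medium with a blue cap: round, 44 mm in diameter, 88 mm tall, stands upright on the bench (this point 44 mm above its underside). The body is straight-sided up to about 60 mm above the underside; grasp it round the body. 90 g.
- bottle_white_mid (a point): centre, half-way up, of the loose bottle of cream-yellow medium with a white cap: same shape as the blue-capped one, 44 mm in diameter, 88 mm tall, this point 44 mm above its underside.
- bottle_black_mid (a point): centre, half-way up, of the loose larger bottle with a black cap and a green label: 52 mm in diameter, 112 mm tall, this point 56 mm above its underside; straight-sided up to about 75 mm. 130 g.
- well_blue_floor (a point): centre of the inner floor of the blue well, a round open holder on the carousel's tray; inner diameter 56 mm at the floor, flaring to 66 mm at the rim, which is 19 mm above this floor. The floor is 33 mm above the bench. The wells' centres lie 90 mm from the carousel's axis, 60 degrees apart.
- well_white_floor (a point): the same for the white well (56 mm inside at the floor, 66 mm at the rim).
- well_black_floor (a point): the same for the black well, the middle one of the three and larger: inner diameter 62 mm at the floor, 72 mm at the rim, rim 19 mm above this floor.
- carousel_base: fixed white base of the carousel; origin on the turning axis at bench height. A white lug with a red line sticks out on its front (-x) side, 128 to 158 mm from the axis, 13 mm high. The tray on it is an aluminium disc of 128 mm radius, top 30 mm above the bench. Its other half carries three amber bottles with red caps, to 113 mm above the bench, fixed in grey holders: they stay.
- carousel (a joint): angle of the tray about the vertical, rad, growing anticlockwise seen from above; 0 when the black well is at the red line; the knob's length lies at the base's yaw plus this angle. Starts at 0.9 to 1.4, with the empty wells off to the robot's right. It turns with slight friction (0.12 N m) and stays where it is left.
- knob_mid (a point): centre of the grip of the black centre knob, on the turning axis: an upright fin 46 mm long, 14 mm thick, from 59 to 101 mm above the bench, this point at 88 mm; x along its length, away from the black well. It turns with the tray. Below it a hub of 16 to 30 mm radius.
- bottle_red_mid (a point): centre, half-way up, of the spare amber bottle with a red cap, loose on the bench among the others: round, 42 mm in diameter, 80 mm tall, this point 40 mm above its underside. There is no free well for it: leave it alone.
There are look-alikes about, which are no part of the job. Leave any purple look-alike of the part that bears bottle_black_mid alone.

How it is judged (in metres and radians):
On the way:
1. the carousel is turned so that the black well is at the red line (within 0.2 rad), while all three bottles still stand on the bench (value of joint carousel between -0.2 and 0.2 rad and height (world z) of each of bottle_blue_mid, bottle_white_mid below 0.06 m and height (world z) of bottle_black_mid below 0.07 m), for 0.2 s.
At the end, for the whole second after the job is handed in: Each bottle stands upright (0.12 rad) on the floor of the well of its cap's colour (axis within 11 mm, height within 6 mm), released and at rest; the black well is still at the red line within 0.25 rad; the red-capped bottle is within 25 mm of where it stood (value of joint carousel between -0.25 and 0.25 rad and horizontal distance between bottle_blue_mid and well_blue_floor below 0.011 m and z of bottle_blue_mid in the frame of well_blue_floor between 0.038 and 0.05 m and angle between each of bottle_blue_mid, bottle_white_mid, bottle_black_mid's own z axis and vertical below 0.12 rad and linear speed of each of bottle_blue, bottle_white, bottle_black below 0.02 m/s and horizontal distance between bottle_white_mid and well_white_floor below 0.011 m and z of bottle_white_mid in the frame of well_white_floor between 0.038 and 0.05 m and horizontal distance between bottle_black_mid and well_black_floor below 0.011 m and z of bottle_black_mid in the frame of well_black_floor between 0.05 and 0.062 m and distance of bottle_red_mid from where it was at the start of the episode below 0.025 m); the robot touches nothing.
It fails at once if the spare red-capped bottle is moved more than 25 mm or knocked over (distance of bottle_red_mid from where it was at the start of the episode above 0.025 m or angle between bottle_red_mid's own z axis and vertical above 0.5 rad).
It also fails if it takes over 96 s, if anything falls off the work surface, if the arm or the gripper's body presses on something with over 40 N, if the wrist force passes 120 N, or if a joint passes its speed limit or range.

ROBOT

A 6-joint arm with a two-finger parallel gripper is mounted at the origin on a cart in front of the work surface, level with it; the furniture and walls round the work are solid. World frame = base frame: x ahead of the robot, y to its left, z up, the work surface at z = 0. Lengths are in mm, angles in rad, forces in N, time in s.
With the tool pointing down it reaches from about 325 to 900 mm from the base axis. Payload 6.1 kg.
Tool frame: the origin (TCP) lies between the finger pads; the fingertips stand 19 mm ahead of it and the grasp point (between the pads) is the TCP; z points along the fingers, y is the line along which they close (so a half turn about z gives the same grasp; the last joint's range is limited). The gripper opens to 85 mm and grips with 20 to 120 N. Pads are 22 mm wide; open, the fingers measure 114 mm over their backs; the gripper's body (76 mm by 85 mm) begins 54 mm behind the grasp point. The pads swing forward as they close: fully open they stand 13 mm farther back than shut.
Start: joints at [0.648, 0.22, 1.526, -0, 1.395, -0.126], TCP at [446.947, 436.869, 250.3] pointing down, gripper open.
Joint ranges: [-2.98, 2.98], [-0.91, 2.08], [0.09, 2.57], [-1.24, 4.39], [0.2, 2.65], [-2.68, 2.68]. Speed limits (rad/s): [2.57, 2.57, 3.01, 3.14, 3.14, 3.14].

INTERFACE

Orientations are given as a rotation vector (axis times angle).
In Python, from bench import arm gives the robot as it stands. Calls block until the motion is done:
- arm.reach(position, orientation): joint-space move of the TCP to a pose.
- arm.move_l(position, rotation=None, vel=150, guard=None): straight line of the TCP; rotation=None keeps the orientation; vel is the mean speed in mm/s. With guard (N) it stops when the force on the tool has changed by that much, and returns True; else False.
- arm.move_j(angles): joint-space move.
- arm.gripper_to(opening): finger opening in mm; the grip force is fixed at half the most; returns when the fingers have stopped.
- arm.hold(seconds).
- arm.inverse_kinematics(position, orientation): joint angles nearest the present ones, or None.
- arm.read_state(): the state.
- arm.snapshot(name): name is "scene" or "top"; returns (picture, depth): 400x640x3 uint8, red, green, blue; 400x640 float32, mm along the optical axis (not along the pixel's ray), 0 where there is no reading.
- arm.camera_model(name): a dict with "fx", "fy", "cx", "cy" (pixels), "k1" (the pictures are not rectified: a ray, as slopes to the right and down, at radius r is drawn at 1 + k1 r^2 times it, then the intrinsics apply), "eye" and "orientation" of the camera in the world. Camera axes: x right, y up, looking along -z (the intrinsics and any distortion apply to the point x, -y, -z); pixel columns grow to the right and rows downward; lengths in mm; the calibration is good to about 2 mm. A picture is of the moment at which its call begins. camera_model takes no time and is no camera call.
A pose or a line that the arm cannot do raises arm.IKError and nothing moves.
- arm.job_done(): hands the job in; it is judged then, once.
The state is a dict: "clock": time; "joint_positions": joint angles; "joint_vel": joint speeds; "joint_torque": joint torques, N m; "eef_pos": TCP position; "orientation": TCP orientation; "ft_force": force on the tool from outside, world axes, zero at the start; "torque": the same for the moment, N m; "gripper_width": finger opening in mm; "finger_force": force on a finger pad.
Only numpy, scipy, OpenCV 4.12 (cv2) and the standard library are available. Lean on these libraries where they do the work, as an engineer would, in place of code of your own. Each camera call takes 0.05 s, during which the arm holds its last target. There are 200 camera calls.

## Working session

There is one attempt and no reset: what is moved stays moved. The work goes in short steps, each a Python script; the robot and the scene stay as the last script left them, time stands still between calls to the robot, and variables do not carry over. Pictures are saved under pics/ and viewed, at most 14 in all, crops included, and the job is handed in when it is done.

```bash
mkdir -p pics; cat > h.py <<'E'
import numpy as np, cv2
from scipy.spatial.transform import Rotation as R
from bench import arm
def snap(name,fn=None):
    p,d=arm.snapshot(name)
    if fn: cv2.imwrite('pics/'+fn,cv2.cvtColor(p,cv2.COLOR_RGB2BGR))
    return p,d
def cam(name):
    m=arm.camera_model(name); o=np.array(m['orientation'],float)
    Rm=R.from_rotvec(o).as_matrix() if o.size==3 else (o if o.shape==(3,3) else None)
    return m,Rm
def rays(name,uv):
    m,Rm=cam(name); uv=np.atleast_2d(np.asarray(uv,float))
    K=np.array([[m['fx'],0,m['cx']],[0,m['fy'],m['cy']],[0,0,1]])
    s=cv2.undistortPoints(uv.reshape(-1,1,2),K,np.array([m['k1'],0,0,0.])).reshape(-1,2)
    return np.array(m['eye']), np.c_[s[:,0],-s[:,1],-np.ones(len(s))]@Rm.T
def onplane(name,uv,z):
    e,d=rays(name,uv); return e+d*((z-e[2])/d[:,2])[:,None]
def cloud(name,depth):
    v,u=np.mgrid[0:400,0:640]; e,d=rays(name,np.c_[u.ravel(),v.ravel()])
    return (e+d*depth.ravel()[:,None]).reshape(400,640,3)
def down(yaw): # tool z down, tool y axis along world angle yaw
    y=np.array([np.cos(yaw),np.sin(yaw),0]); z=np.array([0,0,-1.]); x=np.cross(y,z)
    return R.from_matrix(np.c_[x,y,z]).as_rotvec()
E
python3 - <<'E'
from h import *
for n in('scene','top'):
    print(arm.camera_model(n)); snap(n,n+'1.png')
s=arm.read_state(); print(s); 
E
```

```text
{'fx': 454.7974293447028, 'fy': 454.7974293447028, 'cx': 324.45631615928374, 'cy': 197.6404299076542, 'k1': -0.12526485544862845, 'eye': array([1431.33685658, -393.09574862,  880.09068789]), 'orientation': array([0.80671594, 0.52901226, 1.0966118 ])}
{'fx': 390.7025466362792, 'fy': 390.7025466362792, 'cx': 320.7683957994166, 'cy': 195.36520353602964, 'k1': 0.015488399714039019, 'eye': array([439.69092391,  17.36255929, 961.65063337]), 'orientation': array([ 0.06968196, -0.05772547, -1.58136294])}
{'clock': 0.1, 'joint_positions': array([ 6.47924071e-01,  2.21143729e-01,  1.52749410e+00,  7.91627808e-07,
        1.39469992e+00, -1.26122201e-01]), 'joint_vel': array([ 0.00204426, -0.00219869, -0.00208233, -0.00048253, -0.0005339 ,
        0.00120076]), 'joint_torque': array([ 1.01144960e-03, -4.98244822e+01, -3.90545332e+01, -2.34154986e-04,
        5.67304058e-03,  3.36262337e-05]), 'eef_pos': array([446.53317103, 436.57438199, 249.31217448]), 'orientation': array([-1.21835076e+00, -2.89477561e+00,  2.37143940e-03]), 'ft_force': array([0.29789476, 0.15508053, 0.53259677]), 'torque': array([0.03181038, 0.04890133, 0.00080255]), 'finger_force': 0.0, 'gripper_width': 85.21142797099066}
```

View pics/top1.png

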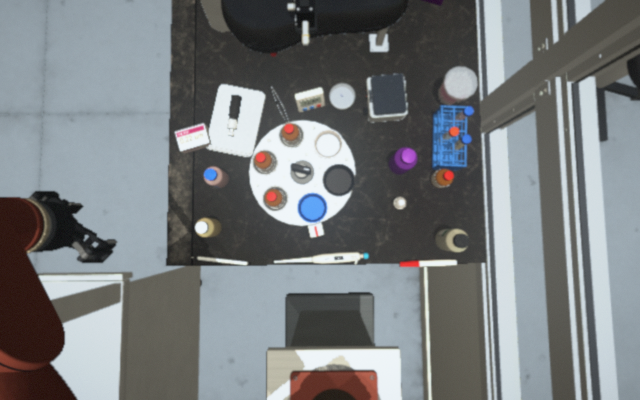

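View pics/scene1.png

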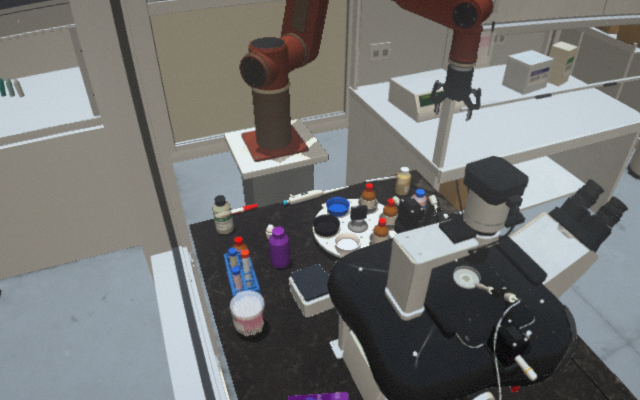

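Top view: blue cap at (210,174), white cap (203,227), black-capped bottle (459,240), spare red (446,178), purple look-alike (404,160). The carousel centre is at (302,172), the wells are blue (312,208), black (338,180) and white (327,144), and the lug is at (316,230). The scene view confirms this layout. Next I measure positions.

```bash
python3 - <<'E'
from h import *
p,d=snap('top'); P=cloud('top',d); p2=p.copy()
hsv=cv2.cvtColor(p,cv2.COLOR_RGB2HSV)
def near(u,v,r):
    vv,uu=np.mgrid[0:400,0:640]; return (uu-u)**2+(vv-v)**2<r*r
H,S,V=[hsv[...,i].astype(int) for i in range(3)]
print('bench z',np.median(P[235:250,380:420,2]))
def rep(n,m,z):
    v,u=np.nonzero(m); (c,r)=cv2.minEnclosingCircle(np.c_[u,v].astype(np.float32))
    q=P[m]; top=q[abs(q[:,2]-z)<6]
    print(n,len(u),'px',np.round([u.mean(),v.mean()]),'ray',onplane('top',[[u.mean(),v.mean()]],z)[0].round(1),'circ',onplane('top',[c],z)[0].round(1),round(r,1),'depthtop',len(top),(top.min(0)+top.max(0)).round()/2 if len(top) else None, 'zrange',np.percentile(q[:,2],[5,95]).round())
rep('blue',near(212,175,16)&(H>95)&(H<125)&(S>120)&(V>70),86)
rep('white',near(205,228,16)&(S<60)&(V>150),86)
rep('black',near(455,240,16)&(V<55)&(P[...,2]>85),110)
rep('red',near(446,178,16)&((H<6)|(H>174))&(S>150)&(V>90),78)
for n,c,z in(('blue',(210,175),88),('white',(205,228),88),('black',(455,240),112),('red',(444,178),80)):
    m=near(*c,24)&(P[...,2]>z-7)&(P[...,2]<z+12); rep('H'+n,m,z)
rep('wellblue',near(312,208,20)&(H>95)&(H<125)&(S>120)&(V>60),52)
rep('wellblack',near(338,180,20)&(V<75),52)
lug=near(314,230,14)&((H<8)|(H>172))&(S>80)
rep('redline',lug,13)
tray=near(302,172,62)&(P[...,2]>20)
rep('tray',tray,30)
knob=near(302,172,14)&(P[...,2]>92)&(P[...,2]<110)
q=P[knob]; rep('knob',knob,101)
c=q[:,:2].mean(0); w,E=np.linalg.eigh(np.cov((q[:,:2]-c).T)); print(c,np.sqrt(w),np.degrees(np.arctan2(E[1,1],E[0,1])))
big=np.hstack([cv2.resize(p[120:270,230:390],None,fx=2.5,fy=2.5,interpolation=2),cv2.resize(p[130:280,185:245],None,fx=2.5,fy=2.5),cv2.resize(p[130:280,390:480],None,fx=2.5,fy=2.5)])
cv2.imwrite('pics/crop1.png',big[...,::-1])
E
```

```text
bench z -0.29677255278494385
blue 115 px [210. 174.] ray [562.4 273.9  86. ] circ [563.1 273.6  86. ] 6.2 depthtop 110 [562.  273.5  86.5] zrange [84. 90.]
white 147 px [201. 227.] ray [442.8 292.   86. ] circ [442.3 292.1  86. ] 7.0 depthtop 125 [442.  292.5  86. ] zrange [69. 90.]
black 4 px [454. 240.] ray [ 409.9 -262.9  110. ] circ [ 409.9 -262.9  110. ] 1.5 depthtop 1 [ 406.5 -263.5  107.5] zrange [102. 107.]
red 81 px [448. 175.] ray [ 554.1 -266.    78. ] circ [ 554.4 -265.5   78. ] 5.4 depthtop 74 [ 554.5 -266.5   77.5] zrange [-0. 82.]
Hblue 118 px [210. 174.] ray [561.4 273.1  88. ] circ [561.  272.9  88. ] 6.2 depthtop 115 [560.5 274.   87.5] zrange [84. 90.]
Hwhite 122 px [201. 227.] ray [442.4 291.9  88. ] circ [442.5 291.4  88. ] 6.3 depthtop 122 [442.  292.5  87.5] zrange [85. 90.]
Hblack 173 px [462. 240.] ray [ 407.9 -278.7  112. ] circ [ 407.7 -278.3  112. ] 7.6 depthtop 171 [ 407.5 -280.   111. ] zrange [109. 113.]
Hred 72 px [448. 175.] ray [ 553.5 -265.4   80. ] circ [ 553.  -265.5   80. ] 5.0 depthtop 72 [ 554.5 -266.5   80. ] zrange [77. 82.]
wellblue 642 px [312. 207.] ray [485.8  44.8  52. ] circ [485.9  44.9  52. ] 14.3 depthtop 109 [486.5  44.5  50. ] zrange [30. 51.]
wellblack 82 px [347. 175.] ray [560.4 -38.2  52. ] circ [555.1 -26.8  52. ] 14.8 depthtop 34 [556.5 -25.5  49. ] zrange [40. 50.]
redline 14 px [316. 232.] ray [429.2  36.7  13. ] circ [429.2  36.7  13. ] 4.6 depthtop 13 [430.5  36.5  14. ] zrange [ 7. 17.]
tray 8789 px [302. 173.] ray [570.1  69.1  30. ] circ [576.2  69.2  30. ] 60.5 depthtop 5962 [571.5  69.   30. ] zrange [27. 92.]
knob 130 px [300. 168.] ray [571.5  69.2 101. ] circ [572.3  69.  101. ] 10.3 depthtop 125 [573.   69.  100.5] zrange [ 96. 102.]
[571.6658797   69.32964238] [ 4.03787306 13.30755161] 75.9118467162926
```

View pics/crop1.png

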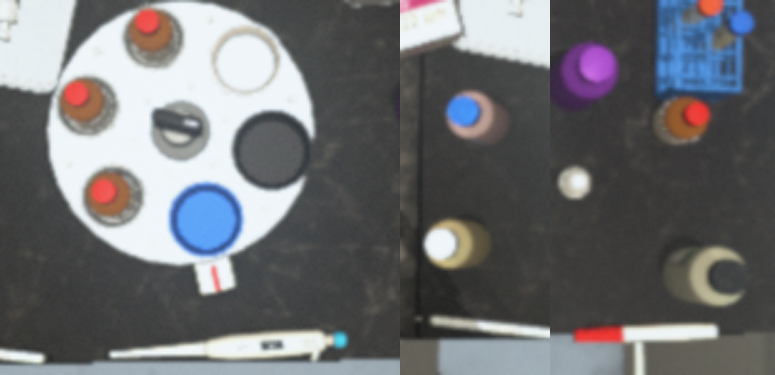

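```bash
cat >> h.py <<'E'
def best(pos,yaw):
    c=[]
    for y in (yaw,yaw+np.pi,yaw-np.pi):
        q=arm.inverse_kinematics(pos,down(y))
        if q is not None: c.append((abs(q[5]),y))
    return min(c)[1]
E
python3 - <<'E'
from h import *
C=[571.7,69.2]; k=np.radians(75.9); b=np.radians(12.8)
a=[arm.inverse_kinematics(C+[88],down(k+s*np.pi/2)) for s in(1,-1)]
e=[arm.inverse_kinematics(C+[88],down(b+s*np.pi/2)) for s in(1,-1)]
print([None if x is None else np.round(x,2) for x in a+e])
s=min((1,-1),key=lambda s:max(abs(arm.inverse_kinematics(C+[88],down(t+s*np.pi/2))[5]) for t in(k,b)))
arm.reach(C+[200],down(k+s*np.pi/2)); arm.gripper_to(60); print(arm.move_l(C+[90],vel=120,guard=15))
arm.gripper_to(0); st=arm.read_state(); print(st['gripper_width'],st['eef_pos'],st['ft_force'],st['clock'])
for t in np.linspace(k,b-0.01,5)[1:]: arm.move_l(C+[90],down(t+s*np.pi/2))
st=arm.read_state(); print(st['gripper_width'],st['eef_pos'],st['ft_force'],st['clock'])
arm.hold(.3); arm.gripper_to(60); arm.move_l(C+[230]); 
arm.reach([440,250,250],down(np.pi/2)); print(arm.read_state()['clock'])
p,d=snap('top','top2.png'); P=cloud('top',d)
cv2.imwrite('pics/crop2.png',cv2.resize(p[100:280,170:490],None,fx=2.4,fy=2.4)[...,::-1])
q=P[(P[...,2]>12)&(P[...,1]<-285)&(P[...,1]>-420)&(abs(P[...,0]-408)<100)]
H=np.histogram2d(q[:,0],q[:,1],bins=[range(310,520,25),range(-420,-280,20)])[0]; print(H)
E
```

```text
[None, array([-0.02,  0.28,  1.79, -0.  ,  1.08,  0.23]), array([-0.02,  0.28,  1.79,  0.  ,  1.08, -1.81]), array([-0.02,  0.28,  1.79,  0.  ,  1.08,  1.33])]Traceback (most recent call last):
  File "<stdin>", line 6, in <module>
  File "<stdin>", line 6, in <lambda>
  File "<stdin>", line 6, in <genexpr>
TypeError: 'NoneType' object is not subscriptable
```

```bash
python3 - <<'E'
from h import *
C=[571.7,69.2]; k=np.radians(75.9); b=np.radians(12.8); s=-1
arm.reach(C+[200],down(k+s*np.pi/2)); arm.gripper_to(60); print(arm.move_l(C+[90],vel=120,guard=15))
arm.gripper_to(0); st=arm.read_state(); print(st['gripper_width'],st['eef_pos'],st['ft_force'],st['clock'])
for t in np.linspace(k,b-0.01,5)[1:]: arm.move_l(C+[90],down(t+s*np.pi/2))
st=arm.read_state(); print(st['gripper_width'],st['eef_pos'],st['ft_force'],st['clock'])
arm.hold(.3); arm.gripper_to(60); arm.move_l(C+[230]); 
arm.reach([440,250,250],down(np.pi/2)); print(arm.read_state()['clock'])
p,d=snap('top','top2.png'); P=cloud('top',d)
cv2.imwrite('pics/crop2.png',cv2.resize(p[100:280,170:490],None,fx=2.4,fy=2.4)[...,::-1])
q=P[(P[...,2]>12)&(P[...,1]<-285)&(P[...,1]>-420)&(abs(P[...,0]-408)<100)]
H=np.histogram2d(q[:,0],q[:,1],bins=[range(310,520,25),range(-420,-280,20)])[0]; print(H)
E
```

```text
False
13.292686241969044 [573.30124934  68.89873258  90.98017692] [ 5.13525995 -0.61580557 -0.9097936 ] 3.5333
12.905459033424442 [572.83695514  69.41701921  90.93873255] [5.72095537 0.57314259 3.16429893] 5.2333
9.3083
[[321. 340.   0.   0.   0.   0.]
 [325. 343.   0.   0.   0.   0.]
 [320. 348.   0.   0.   0.   0.]
 [309. 350.   0.   0.   0.   1.]
 [303. 331.   0.   0.   0.   2.]
 [306. 348.   0.   0.   0.   0.]
 [307. 335.   0.   0.   0.   0.]
 [280. 309.   0.   0.   0.   0.]]
```

View pics/crop2.png

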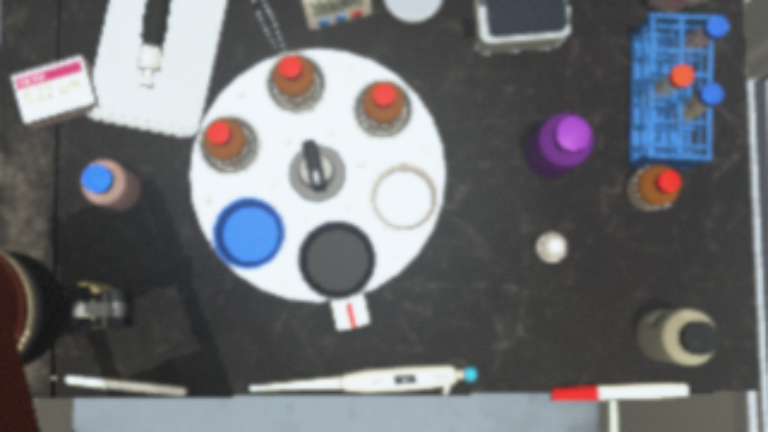

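Black well is at the red line (crop (337,259) vs line (350,315)) and all the bottles are still standing. Next I measure the wells and load the blue bottle.

```bash
cat >> h.py <<'E'
def carousel():
    p,d=snap('top'); P=cloud('top',d); q=P[(P[...,2]>92)&(P[...,2]<110)&(np.hypot(P[...,0]-572,P[...,1]-69)<32)][:,:2]
    c=q.mean(0); w,E=np.linalg.eigh(np.cov((q-c).T)); return c,np.arctan(E[1,1]/E[0,1]),p,P
def pick(xy,z,yaw,grip0=80):
    yaw=best([*xy,z],yaw); arm.reach([*xy,z+130],down(yaw)); arm.gripper_to(grip0)
    hit=arm.move_l([*xy,z],vel=140,guard=12); arm.gripper_to(0); s=arm.read_state()
    print('pick hit',hit,'w',s['gripper_width'],'f',s['finger_force'],'at',s['eef_pos'].round(1),s['clock'])
    arm.move_l([*xy,z+130],vel=200)
def place(xy,z,yaw,rel,zt=None):
    # z = TCP height when seated
    yaw=best([*xy,z],yaw); arm.reach([*xy,z+85],down(yaw)); print('w',arm.read_state()['gripper_width'])
    arm.move_l([*xy,z+22],vel=120); hit=arm.move_l([*xy,z-1],vel=40,guard=6)
    s=arm.read_state(); print('place hit',hit,s['eef_pos'].round(1),'dz',s['eef_pos'][2]-z,s['ft_force'].round(1))
    arm.gripper_to(rel); arm.move_l([*xy,z+120],vel=200); print(arm.read_state()['clock'])
E
python3 - <<'E'
from h import *
c,a,p,P=carousel(); print('knob',c,np.degrees(a),'joint',a-np.radians(12.8))
hsv=cv2.cvtColor(p,cv2.COLOR_RGB2HSV); H,S,V=[hsv[...,i].astype(int) for i in range(3)]
r=np.hypot(P[...,0]-572,P[...,1]-69); m=(H>95)&(H<125)&(S>120)&(r<128)&(P[...,2]>20)
v,u=np.nonzero(m); ctr,rad=cv2.minEnclosingCircle(np.c_[u,v].astype(np.float32)); print('blue well',onplane('top',[ctr],52)[0],rad,len(u))
m=(V<75)&(r<128)&(r>60)&(P[...,2]>20)&(P[...,0]<530)&(P[...,1]<100)
v,u=np.nonzero(m); ctr,rad=cv2.minEnclosingCircle(np.c_[u,v].astype(np.float32)); print('black well',onplane('top',[ctr],52)[0],rad,len(u))
w=lambda t:np.array([572,69.2])+90*np.array([np.cos(a+np.pi+t),np.sin(a+np.pi+t)])
print('pred blue,black,white',w(-np.pi/3),w(0),w(np.pi/3))
wb=w(-np.pi/3)
pick([562,273.5],46,np.pi/2)
place(wb,33+46,a-np.pi/3,72)
arm.reach([440,250,230],down(np.pi/2))
p,d=snap('top'); cv2.imwrite('pics/crop3.png',cv2.resize(p[100:280,170:490],None,fx=2.4,fy=2.4)[...,::-1])
E
```

```text
knob [571.67254742  69.2738684 ] 11.551885133239413 joint -0.021783713868062576
blue well [510.34463234 135.41461155  52.        ] 14.864126205444336 650
black well [484.04287956  49.57311718  52.        ] 14.478194236755371 75
pred blue,black,white [512.3031795  136.55198306] [483.82306142  51.17702845] [543.51988193 -16.17495461]
pick hit False w 41.7541204057247 f 61.31867686053738 at [562.9 273.9  47.2] 11.8833
w 41.92705200780436
place hit True [512.5 136.7  80.3] dz 1.2559824977548288 [ 0.1 -0.   3.6]
16.9333
```

View pics/crop3.png

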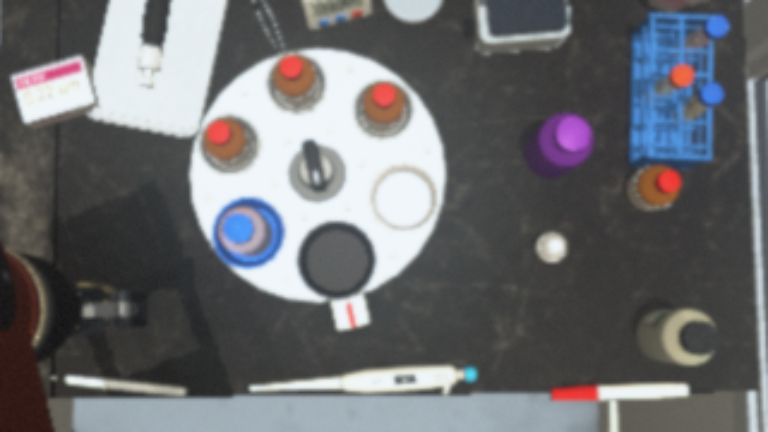

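Blue is seated in its well at crop (240,230). Next white, then black, both carried higher.

```bash
sed -i "s/arm.move_l(\[\*xy,z+130\],vel=200)/arm.move_l([*xy,250],vel=250)/; s/arm.reach(\[\*xy,z+85\],down(yaw)); print/arm.reach([*xy,250],down(yaw)); print/; s/arm.move_l(\[\*xy,z+120\],vel=200)/arm.move_l([*xy,250],vel=200)/" h.py
python3 - <<'E'
from h import *
c,a,p,P=carousel(); print('knob',c,np.degrees(a),'joint',a-np.radians(12.8))
w=lambda t:np.array([571.5,68.9])+90*np.array([np.cos(a+np.pi+t),np.sin(a+np.pi+t)])
pick([442.5,292],46,np.pi/2)
place(w(np.pi/3),33+46,a+np.pi/3,72)
c,a,p,P=carousel(); print('knob',c,np.degrees(a))
pick([407.7,-279.2],63,0.)
place(w(0),33+63,a,70)
arm.reach([440,-200,250],down(np.pi/2))
c,a,p,P=carousel(); print('knob',c,np.degrees(a))
for n,t,z in(('blue',-1,121),('white',1,121),('black',0,145)):
    x=w(t*np.pi/3); q=P[(np.hypot(P[...,0]-x[0],P[...,1]-x[1])<35)&(P[...,2]>z-5)&(P[...,2]<z+8)]
    print(n,x,len(q),(q.min(0)+q.max(0))/2,np.median(q[:,2]))
cv2.imwrite('pics/crop4.png',cv2.resize(p[100:280,170:490],None,fx=2.4,fy=2.4)[...,::-1])
p,d=snap('scene'); cv2.imwrite('pics/scene4.png',cv2.resize(p[150:290,200:460],None,fx=3,fy=3)[...,::-1])
E
```

```text
knob [571.77954802  69.29869767] 11.601703589746583 joint -0.02091421777375088
pick hit False w 42.11590574602567 f 61.1872365034651 at [443.4 292.4  47.1] 21.0417
w 41.83586283372646
place hit True [543.3 -16.6  80. ] dz 1.0417129869330637 [ 0.5 -0.6  3.8]
26.5583
knob [nan nan] nan
pick hit False w 50.265852190476465 f 62.88714254857041 at [ 408.5 -280.    64.3] 29.4667h.py:33: RuntimeWarning: Mean of empty slice.
  c=q.mean(0); w,E=np.linalg.eigh(np.cov((q-c).T)); return c,np.arctan(E[1,1]/E[0,1]),p,P
  ret = um.true_divide(
  avg = a.mean(axis, **keepdims_kw)
h.py:33: RuntimeWarning: Degrees of freedom <= 0 for slice
  c=q.mean(0); w,E=np.linalg.eigh(np.cov((q-c).T)); return c,np.arctan(E[1,1]/E[0,1]),p,P
  c *= np.true_divide(1, fact)
  c *= np.true_divide(1, fact)
  r = _umath_linalg.det(a, signature=signature)
Traceback (most recent call last):
  File "h.py", line 41, in place
    yaw=best([*xy,z],yaw); arm.reach([*xy,250],down(yaw)); print('w',arm.read_state()['gripper_width'])
  File "h.py", line 28, in best
    q=arm.inverse_kinematics(pos,down(y))
                                 ~~~~^^^
  File "h.py", line 24, in down
    return R.from_matrix(np.c_[x,y,z]).as_rotvec()
           ~~~~~~~~~~~~~^^^^^^^^^^^^^^
  File "scipy/spatial/transform/_rotation.pyx", line 1159, in scipy.spatial.transform._rotation.Rotation.from_matrix
numpy.linalg.LinAlgError: SVD did not converge
```

The arm hid the knob in that one picture, so the angle came out empty. The black bottle is now held off to the side, so the view is clear and I can carry on.

```bash
python3 - <<'E'
from h import *
c,a,p,P=carousel(); print('knob',c,np.degrees(a))
assert abs(np.degrees(a)-11.6)<4
w=lambda t:np.array([571.5,68.9])+90*np.array([np.cos(a+np.pi+t),np.sin(a+np.pi+t)])
place(w(0),33+63,a,70)
arm.reach([440,-200,250],down(np.pi/2))
c,a,p,P=carousel(); print('knob',c,np.degrees(a))
cv2.imwrite('pics/crop4.png',cv2.resize(p[100:280,170:490],None,fx=2.4,fy=2.4)[...,::-1])
for n,t,z in(('blue',-1,121),('white',1,121),('black',0,145)):
    x=w(t*np.pi/3); q=P[(np.hypot(P[...,0]-x[0],P[...,1]-x[1])<35)&(P[...,2]>z-5)&(P[...,2]<z+8)]
    print(n,x,len(q),(q.min(0)+q.max(0))/2 if len(q) else 0,np.median(q[:,2]))
p,d=snap('scene'); cv2.imwrite('pics/scene4.png',cv2.resize(p[150:290,200:460],None,fx=3,fy=3)[...,::-1])
E
```

```text
knob [571.63934065  69.37982317] 11.966285171624916
w 50.29486897205699
place hit True [483.2  50.3  97.2] dz 1.2202703274090112 [-0.3  0.5  4.8]
34.7083
knob [571.68243929  69.39697219] 11.942487651979835
blue [511.3454116  135.84344997] 127 [510.21151218 135.68095222 120.42902812] 120.48426144332609
white [543.60256591 -16.6671267 ] 124 [543.09991566 -16.55020544 120.21464892] 120.23065522938492
black [483.44797751  50.27632327] 175 [481.96586683  52.32038522 143.93460259] 144.60219420952274
```

View pics/crop4.png

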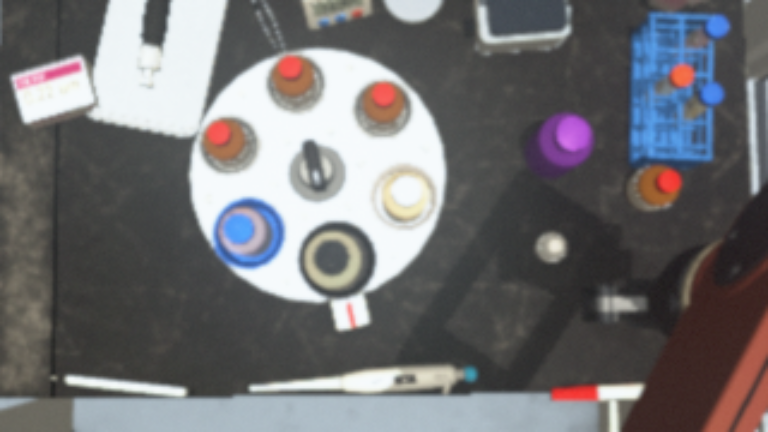

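View pics/scene4.png

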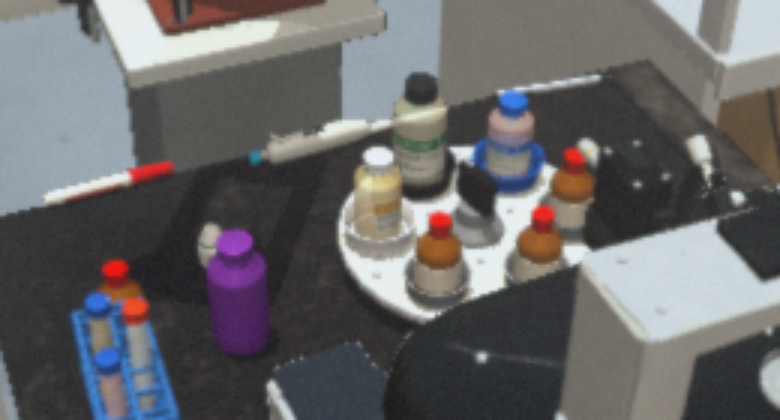

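All three bottles stand upright in their own wells, with cap tops at the seated heights (120, 120 and 144.6 mm). The tray is about 0.015 rad off the red line, and the spare red bottle is untouched.

```bash
python3 -c "
from h import *
print(arm.job_done())"
```

```text
the job is handed in; nothing more can be done
None
```

The job is handed in: the carousel is at the red line, the blue, white and black bottles measured upright and fully home in their own wells, and the spare red bottle was left alone; the call returned no verdict.

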